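# Bed the carved ice crest in the cold box and hold the lid half open

### The arm

A 6-joint arm with a two-finger parallel gripper is mounted at the origin on the work surface. World frame = base frame: x ahead of the robot, y to its left, z up, the work surface at z = 0. Lengths are in mm, angles in rad, forces in N, time in s.
With the tool pointing down it reaches from about 350 to 775 mm from the base axis. Payload 7.3 kg.
Tool frame: the origin (TCP) lies at the very end of the fingers, on their centre line; the grasp point (between the pads) lies 19 mm behind it (bot.grip_point_offset is the distance from the TCP to the grasp point, in mm); z points along the fingers, y is the line along which they close (so a half turn about z gives the same grasp; the last joint's range is limited). The gripper opens to 92 mm and grips with 3 to 60 N. Pads are 19 mm wide; open, the fingers measure 130 mm over their backs; the gripper's body (75 mm by 190 mm) begins 47 mm behind the grasp point.
Start: joints at [1.013, 0.342, 1.524, -0, 1.275, -0.146], TCP at [210.126, 481.14, 190.841] pointing down, gripper open.
Joint ranges: [-2.53, 2.53], [-0.77, 2.02], [0.04, 2.7], [-1, 4.14], [0.28, 2.66], [-3.11, 3.11]. Speed limits (rad/s): [2.57, 2.57, 3.14, 3.14, 3.14, 3.14].

### API

Orientations are given as [roll, pitch, yaw] about the fixed x, y, z axes, in that order (R = Rz(yaw) Ry(pitch) Rx(roll)).
In Python, from plant import bot gives the robot as it stands. The module is installed in compiled form; this text tells all that it offers.
- The arm moves only by the shell command python3 -m jog 'ROWS' [OPENING]. ROWS is JSON, a list of rows, each a list of 6 numbers: the shift along the tool's x, y, z in mm, then the turn, a rotation vector about the tool's x, y, z in rad. In form: [[dx, dy, dz, rx, ry, rz], ...]. A call has 1 to 12 rows; each row shifts and turns the commanded pose from where the row before left it, along the tool's axes as they then stand; what a row does not reach is not made up. A row lasts 1/10 s, in which the tool goes at most 50 mm and 8.59 degrees, less where a joint would pass 70% of its speed; a pose out of reach is approached as far as the arm can. A call with a gripper value outside its range is refused whole. OPENING is the opening in per cent of the stroke, from 0 (shut) to 100 (fully open), set as the call begins (- or left out, the last holds). The fingers move at their own pace and stop on an object; the grip force is fixed at half the most. Time passes only in rows, so rows that do not move let the fingers close. It gives the time, the measured TCP pose, the force, the opening and the grip force at its end, in the units of the state.
- bot.get_obs(): the state, without advancing time (a new reading comes with each control period).
- bot.capture(name): name is "scene" or "top"; returns the picture (400x640x3 uint8, red, green, blue); there is no depth.
- bot.camera_model(name): a dict with "fx", "fy", "cx", "cy" (pixels), "position" and "orientation" of the camera in the world. Camera axes: x right, y down, z forward; pixel columns grow to the right and rows downward; lengths in mm; the calibration is good to about 2 mm. A picture is of the moment at which its call begins. camera_model takes no time and is no camera call.
- bot.close_job(): hands the job in; it is judged then, once.
Trained networks look in the newest picture that a camera, given by its name, has taken for a name from the list of things; names that differ only in an ending like _2 or _b are one class to them, and where a whole thing is asked for, a point or a joint stands for the part that bears it (a point fixed in the world has none). Each returns a list of dicts, best first, with "p" (0 to 1); they miss things now and then, are a little off and sometimes report something else, mostly with a low value. They report only what shows in the picture. A call takes as long as a camera call. They do not tell look-alikes from the thing itself.
- bot.outline_of(target, camera): "mask" (400x640 bool, what is visible of it) and "pixel" ([column, row] in pixels, amid what is visible of it).
The state is a dict: "time": time; "joint_positions": joint angles; "dq": joint speeds; "tau": joint torques, N m; "tool_pos": TCP position; "tcp_rot": TCP orientation; "contact_force": force on the tool from outside, world axes, zero at the start; "moment": the same for the moment, N m; "grip_width": finger opening in mm; "finger_force": force on a finger pad.
Only numpy, scipy, OpenCV 4.12 (cv2) and the standard library are available. Lean on these libraries where they do the work, as an engineer would, in place of code of your own. Each camera call takes 0.05 s, during which the arm holds its last target. There are 200 camera calls.

### The job

Pick up the carved ice crest, set it gently (no dropping) into the rectangular pocket in the cold box's foam so that it sits fully down, flat and square, and let it go. Then take the lid, which is leaning open, bring it down to half open, 45 degrees up from closed, and finish while still holding it there with the gripper, so the cold stays in while I bring the second piece; do not let the lid fall shut, and leave the other things on the table where they are.

Things in the scene. Friction and masses are not known exactly. Their poses are not given: they have to be found in the camera images.
- crest: carved ice crest, loose, upright on the table, 0.19 kg: flat base 100 x 56 x 28 mm (lowest 6 mm stepped in 2 mm all round) with an upright fin along its middle, 76-80 mm long, 22 mm thick, flat-sided, in three round lobes up to 62 mm above the underside. Origin: centre of underside; x along the fin, z up. One of three places, swapped with offcut and tape measure
- case: grey insulated cold box, fixed; 200 mm along x, 300 along y, rim 105 mm high, walls 18 mm. Origin: centre of underside, on the table; z up. Lid hinge along y on the +x wall; lid handle side -x. Inside, dark foam, top 58 mm above the table, with two pockets 24 mm deep, black floors: rectangular (for the crest) at y = -56 mm; round, 84 mm across, at y = +66 mm, stays empty
- pocket (a point): centre of the rectangular pocket's floor, 34 mm above the table; axes as the box. The pocket is 104 mm along x, 60 mm along y, 24 mm deep: the crest lies in it with its fin along the box's x, either way round, 2 mm play each side; its base then stands 4 mm above the foam, its top 96 mm above the table
- lid (a joint): lid angle, rad: 0 closed, 0.785 half open (45 degrees), about 1.83 leaning back open on its stop, where it starts and stays by its weight. Below about 1.45 it falls shut by itself: free hinge, no spring or stay. Grey lid, 0.5 to 0.75 kg, 26 mm thick, 300 mm wide, reaching 200 mm from the hinge
- lid_bar (a point): middle of the lid's handle: round black bar, 14 mm thick, 110 mm long, parallel to the hinge, 38 mm beyond the lid's front edge on an arm at each end. It is 238 mm from the hinge line along the lid, 13 mm off the plane of the lid's underside, on its outer side. 332 mm above the table when leaning open, 283 mm at 45 degrees. Can be taken from above, a finger on either side
- lid_hinge (a point): middle of the lid's hinge line, at x = +100 mm, y = 0, z = 105 mm in the box's frame; the plane of the lid's underside passes through it
- offcut: a loose stepped ice offcut with no fin, 70 x 50 mm, 40 mm high; origin at the centre of its underside. Leave alone
- tape: a yellow tape measure standing on edge, 70 x 36 mm, 62 mm high; origin at the centre of its underside. Leave alone
- chisel: a flat steel chisel with a wooden handle, 295 mm long, lying on the table; origin near its middle. Leave alone
- brush: a hand brush lying on the table; origin near its middle. Leave alone
Things that resemble listed ones, but are neither listed nor needed, are in the scene too. What is shaped like the crest but green or pink is not meant.

How it is judged (in metres and radians):
On the way:
1. the crest sits fully down, flat and square in the rectangular pocket, let go, with the lid still leaning open (horizontal distance between crest and pocket below 0.006 m and z of crest in the frame of pocket between -0.004 and 0.004 m and angle between the x axis of crest and the x axis of case, either way round below 0.09 rad and angle between crest's own z axis and vertical below 0.05 rad and contact force between each of the arm, the fingers and crest below 0.1 N and value of joint lid above 1.4 rad), for 0.3 s.
At the end, for the whole second after the job is handed in: crest in the rectangular pocket (centre within 6 mm, underside within 4 mm of its floor, square within 5 deg, flat within 3 deg), untouched by the robot; lid still at 45 deg, give or take 5, carried by the fingers (0.6 N or more on it) and by nothing else (horizontal distance between crest and pocket below 0.006 m and z of crest in the frame of pocket between -0.004 and 0.004 m and angle between the x axis of crest and the x axis of case, either way round below 0.09 rad and angle between crest's own z axis and vertical below 0.05 rad and contact force between each of the arm, the fingers, lid and crest below 0.1 N and value of joint lid between 0.698 and 0.872 rad and velocity of joint lid between -0.05 and 0.05 rad/s and contact force between the fingers and lid above 0.6 N and contact force between lid and offcut below 0.1 N and contact force between lid and tape below 0.1 N and contact force between lid and chisel below 0.1 N and contact force between lid and brush below 0.1 N); the arm keeps its last pose, push and grip.
It fails at once if the crest is let fall (faster than 0.5 m/s with the fingers off it, a drop of about 13 mm) (linear speed of crest above 0.5 m/s and contact force between the fingers and crest below 0.1 N).
It fails at once if the lid falls shut (below 20 degrees) (value of joint lid below 0.35 rad).
It fails at once if the offcut, tape measure, chisel or brush is moved more than 25 mm (distance of any of offcut, tape, chisel, brush from where it was at the start of the episode above 0.025 m).
It also fails if it takes over 67 s, if anything falls off the work surface, if the arm or the gripper's body presses on something with over 40 N, if the wrist force passes 120 N, or if a joint passes its speed limit or range.

## Working session

There is one attempt and no reset: what is moved stays moved. The work goes in short steps, Python scripts to look and compute and a shell command to move; the robot and the scene stay as the last step left them, time stands still between calls to the robot, and variables do not carry over. Pictures are saved under pics/ and viewed, at most 10 in all, crops included, and the job is handed in when it is done.

```bash
mkdir -p pics; python3 - <<'E'
from plant import bot
import cv2
for n in("scene","top"):
    im=bot.capture(n); cv2.imwrite(f"pics/{n}0.png",im[...,::-1]); print(n,bot.camera_model(n))
    for t in("crest","case","lid","lid_bar","offcut","tape","chisel","brush"):
        print(t,[(round(d["p"],2),[int(v) for v in d["pixel"]],int(d["mask"].sum())) for d in bot.outline_of(t,n)])
print(bot.get_obs())
E
```

```text
scene {'fx': 378.33187648447904, 'fy': 378.33187648447904, 'cx': 314.62675701183076, 'cy': 192.23979185637768, 'position': array([1185.00971839, -516.99148808,  772.48796238]), 'orientation': array([-2.29110031,  0.00950131,  0.86788929])}
crest [(0.83, [195, 309], 1272), (0.7, [131, 242], 868), (0.63, [173, 261], 1182)]
case [(0.91, [342, 165], 14700), (0.4, [364, 128], 6659)]
lid [(0.78, [366, 128], 6589)]
lid_bar [(0.71, [367, 126], 6830)]
offcut [(0.97, [232, 255], 715)]
tape [(0.6, [209, 216], 593), (0.6, [364, 128], 6497), (0.31, [342, 165], 14515)]
chisel [(0.74, [345, 273], 1577), (0.67, [230, 255], 752), (0.2, [366, 129], 6721)]
brush []
top {'fx': 416.97283213149905, 'fy': 416.97283213149905, 'cx': 323.05942676656707, 'cy': 208.18245501993454, 'position': array([ 383.09904797,   -2.4847928 , 1437.00413214]), 'orientation': array([-3.0045988 , -0.01004365, -1.54587866])}
crest [(0.97, [435, 236], 460), (0.96, [444, 190], 537), (0.9, [451, 280], 554)]
case [(0.57, [293, 208], 9802)]
lid [(0.58, [261, 201], 3474)]
lid_bar [(0.72, [261, 206], 3680)]
offcut []
tape [(0.69, [399, 254], 269)]
chisel [(0.79, [342, 147], 758)]
brush [(0.79, [179, 252], 567)]
{'time': 0.9, 'joint_positions': array([ 1.01299860e+00,  3.41985996e-01,  1.52411345e+00, -1.84318160e-05,
        1.27539567e+00, -1.46021818e-01]), 'dq': array([ 0.00020313, -0.00065722, -0.00189407,  0.00087197, -0.0003331 ,
        0.00116618]), 'tau': array([-2.08870435e-03, -4.31122434e+01, -2.44480115e+01,  7.12887570e-02,
        4.81512782e-02,  2.79615136e-05]), 'tool_pos': array([210.12936328, 481.13199236, 190.84308058]), 'tcp_rot': array([3.14149872e+00, 3.16386435e-05, 2.72982211e+00]), 'contact_force': array([ 0.35048994,  0.22392525, -0.34871656]), 'moment': array([ 0.01555606, -0.03459355, -0.02462201]), 'finger_force': 0.0, 'grip_width': 91.58841799289279}
```

View pics/scene0.png

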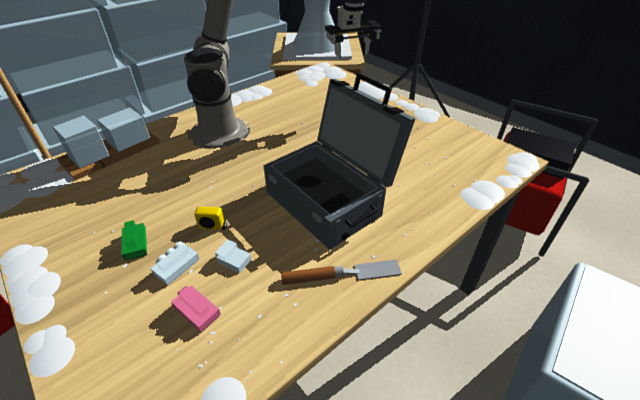

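View pics/top0.png

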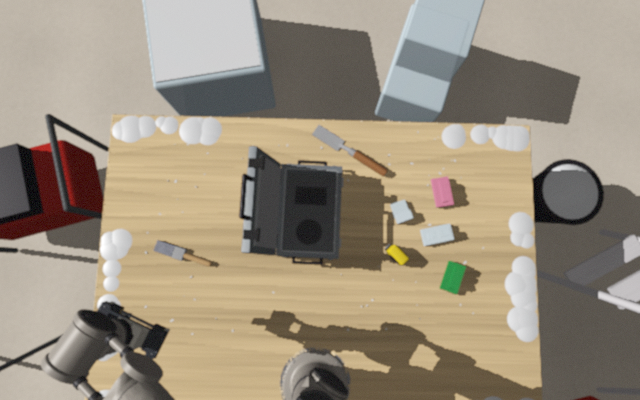

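The scene picture shows the box (lid leaning towards robot's left) at about (330,180). Look-alikes for the crest: green block (133,240), pink block (195,308), clear offcut (233,256), and the clear three-lobed piece (175,262), which is at (437,236) in the top view. The last fits the description; I'll check it in a close crop.

```bash
python3 - <<'E'
import cv2, numpy as np
s=cv2.imread("pics/scene0.png"); t=cv2.imread("pics/top0.png")
a=cv2.resize(s[225:300,110:260],(400,200),interpolation=cv2.INTER_CUBIC)
b=cv2.resize(t[215:260,395:485],(400,200),interpolation=cv2.INTER_CUBIC)
c=cv2.resize(t[145:270,235:350],None,fx=3.2,fy=3.2,interpolation=cv2.INTER_CUBIC)
c=np.clip(c.astype(float)*1.8,0,255).astype(np.uint8)
d=cv2.resize(s[70:250,255:420],(367,400),interpolation=cv2.INTER_CUBIC)
o=np.zeros((600,800,3),np.uint8); o[:200,:400]=a;o[:200,400:]=b;o[200:600,:368]=c[:400];o[200:,400:767]=np.clip(d*1.5,0,255)
cv2.imwrite("pics/crop1.png",o)
E
```

```text
(no output)
```

View pics/crop1.png

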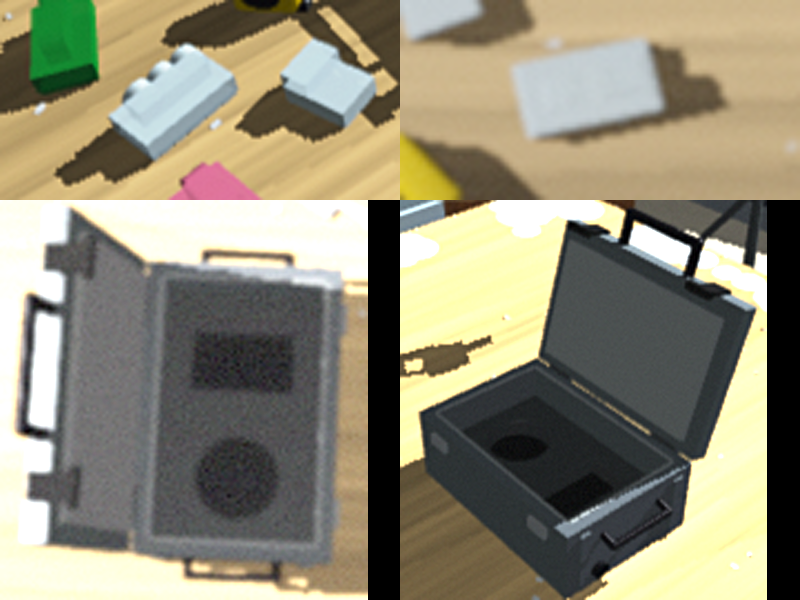

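Confirmed: the clear three-lobed piece is the crest (top view (437,236)), and the box is turned so its +x runs along world +y. Rectangular pocket is the upper one, at about (296,195) in the top view. Now fit poses.

```bash
cat > h.py <<'E'
import numpy as np, cv2
from scipy.spatial.transform import Rotation as R
from scipy.optimize import minimize
from plant import bot
CM={n:bot.camera_model(n) for n in("scene","top")}
def proj(P,n):
    c=CM[n]; q=(np.atleast_2d(P)-c["position"])@R.from_euler("xyz",c["orientation"]).as_matrix()
    return np.c_[c["fx"]*q[:,0]/q[:,2]+c["cx"], c["fy"]*q[:,1]/q[:,2]+c["cy"]]
def ray(px,z,n):
    c=CM[n]; d=R.from_euler("xyz",c["orientation"]).as_matrix()@[(px[0]-c["cx"])/c["fx"],(px[1]-c["cy"])/c["fy"],1]
    return c["position"]+d*(z-c["position"][2])/d[2]
def pose(P,x,y,yaw,z=0):
    P=np.asarray(P,float); c,s=np.cos(yaw),np.sin(yaw)
    return np.c_[x+c*P[:,0]-s*P[:,1], y+s*P[:,0]+c*P[:,1], z+P[:,2]]
def shot(n,k=4): return np.mean([bot.capture(n).astype(float) for _ in range(k)],0)
def fill(poly):   # antialiased polygon, 0..1
    m=np.zeros((1600,2560),np.uint8); cv2.fillPoly(m,[np.round(poly*4+1.5).astype(np.int32)],255)
    return cv2.resize(m,(640,400),interpolation=cv2.INTER_AREA)/255.
def hull(P,n): return fill(cv2.convexHull(proj(P,n).astype(np.float32))[:,0])
def box(lx,ly,z0,z1,cx=0,cy=0): return np.array([[cx+a*lx/2,cy+b*ly/2,z] for a in(-1,1) for b in(-1,1) for z in(z0,z1)])
CREST=[np.r_[box(96,52,0,6),box(100,56,6,28)],box(76,22,28,58)]
def crest_sil(v,n,z=0): return np.max([hull(pose(p,*v,z),n) for p in CREST],0)
def rect(lx,ly,z,cx=0,cy=0): return np.array([[cx-lx/2,cy-ly/2,z],[cx+lx/2,cy-ly/2,z],[cx+lx/2,cy+ly/2,z],[cx-lx/2,cy+ly/2,z]])
A=np.linspace(0,2*np.pi,60); 
def circ(r,z,cy): return np.c_[r*np.cos(A),cy+r*np.sin(A),0*A+z]
E
cat > fit.py <<'E'
from h import *
T=shot("top");S=shot("scene"); I={"top":T,"scene":S}; np.savez("im.npz",**I)
ice={}
for n,c,r in(("top",(437,236),26),("scene",(175,262),36)):
    m=((I[n][...,2]-I[n][...,0])>0).astype(np.uint8); k,l=cv2.connectedComponents(m); ice[n]=(l==l[c[1],c[0]]).astype(float); print(n,ice[n].sum())
def cost(v,ns): return sum(np.abs(crest_sil(v,n)-ice[n]).sum()/ice[n].sum() for n in ns)
g=ray((437,236),35,"top"); v0=[g[0],g[1],-np.pi/2+.1]
for ns in(("top",),("scene",),("top","scene")):
    r=min((minimize(cost,[v0[0],v0[1],v0[2]+d],(ns,),method="Nelder-Mead",options=dict(initial_simplex=[[v0[0]+a,v0[1]+b,v0[2]+d+e] for a,b,e in((0,0,0),(8,0,0),(0,8,0),(0,0,.1))])) for d in(-.25,0,.25)),key=lambda r:r.fun); print("crest",ns,r.x.round(3),r.fun)
# box from pockets
def floor(v,n):
    return (hull(pose(rect(104,60,34,0,-56),*v),n)*hull(pose(rect(104,60,58,0,-56),*v),n)+hull(pose(circ(42,34,66),*v),n)*hull(pose(circ(42,58,66),*v),n))
def bc(v,n):
    g=I[n].mean(2); f=floor(v,n); w=np.maximum(hull(pose(rect(150,250,58),*v0),n),0)>.5
    x=f[w];y=g[w]; return -np.corrcoef(x,-y)[0,1]
g=ray((296,195),34,"top"); v0=[g[0]-56,g[1],np.pi/2]
for n in("top",):
    r=minimize(bc,v0,(n,),method="Nelder-Mead",options=dict(initial_simplex=[[v0[0]+a,v0[1]+b,v0[2]+e] for a,b,e in((0,0,0),(8,0,0),(0,8,0),(0,0,.05))])); print("box",n,r.x.round(3),r.fun); v=r.x
o=[]
for n in I:
    im=I[n][...,::-1].copy(); im=np.clip(im*1.5,0,255).astype(np.uint8)
    im=cv2.resize(im,None,fx=4,fy=4,interpolation=cv2.INTER_CUBIC)
    for P,c in((rect(200,300,105),(0,255,0)),(rect(164,264,105),(0,255,255)),(rect(200,300,0),(0,255,0)),(rect(104,60,58,0,-56),(0,0,255)),(rect(104,60,34,0,-56),(255,0,255))):
        cv2.polylines(im,[np.round(proj(pose(P,*v),n)*4+1.5).astype(np.int32)],True,c,1)
    for th in(1.83,):
        L=lambda s,t:[100-s*np.cos(th)+t*np.sin(th),s*np.sin(th)+t*np.cos(th)+105]
        B=np.array([[L(238,13)[0],y,L(238,13)[1]] for y in(-55,55)]); cv2.polylines(im,[np.round(proj(pose(B,*v),n)*4+1.5).astype(np.int32)],False,(0,128,255),2)
    c=im[580:1080,940:1400] if n=="top" else im[280:1000,1040:1680]
    o.append(cv2.resize(c,(400,int(c.shape[0]*400/c.shape[1]))))
h=max(x.shape[0] for x in o); O=np.zeros((h,800,3),np.uint8)
for i,x in enumerate(o): O[:x.shape[0],400*i:400*i+400]=x
cv2.imwrite("pics/fit1.png",O)
E
python3 fit.py
```

```text
top 492.0
scene 1118.0
crest ('top',) [ 499.093 -403.213   -1.341] 0.0661485732504384
crest ('scene',) [ 498.457 -404.092   -1.323] 0.04839875127152829
crest ('top', 'scene') [ 498.44  -403.371   -1.324] 0.11760596496841533
box top [562.006  36.286   1.565] -0.7808432629919607
```

View pics/fit1.png

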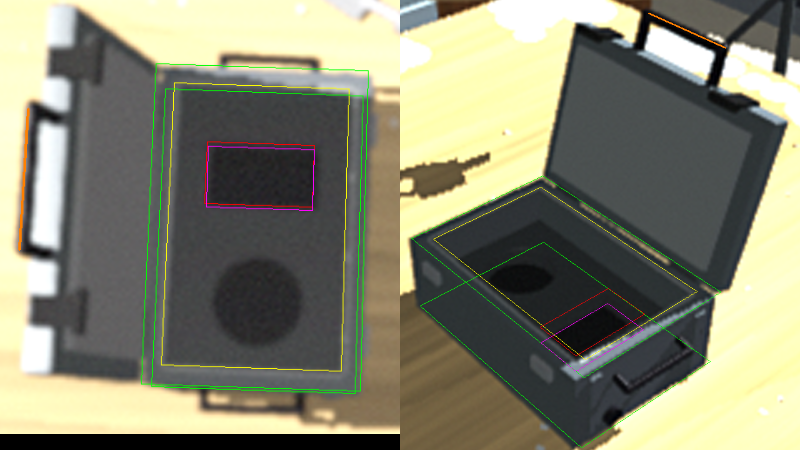

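The overlay matches the pocket, rim and handle bar in both views. Box is at (562, 36), with the pocket at about (618, 36), and the crest at (498.5, -403.5) with yaw -1.324 (both cameras agree within 1 mm). Now rise and turn.

```bash
python3 -m jog '[[0,0,-44,0,0,0.13],[0,0,-44,0,0,0.13],[0,0,-44,0,0,0.13],[0,0,-44,0,0,0.13],[0,0,-44,0,0,0.13],[0,0,-30,0,0,0.13],[0,0,0,0,0,0.133]]'
cat > d.py <<'E'
import sys; from h import *
# d.py x y z yaw : remaining move in tool axes, from measured pose
o=bot.get_obs(); t=[float(a) for a in sys.argv[1:5]]; M=R.from_euler("xyz",o["tcp_rot"])
G=R.from_euler("xyz",[np.pi,0,t[3]])
print("pos",o["tool_pos"].round(1),"rpy",o["tcp_rot"].round(3),"shift",M.inv().apply(np.array(t[:3])-o["tool_pos"]).round(1),"turn",(M.inv()*G).as_rotvec().round(3),"F",o["contact_force"].round(1),"w",o["grip_width"].round(1),"q",o["joint_positions"].round(2),"t",round(o["time"],2))
E
python3 d.py 498.5 -403.5 440 1.817
```

```text
time: 2.0
tool_pos: [210.6, 481.9, 445.6]
tcp_rot: [3.135, -0.006, 1.811]
contact_force: [-0.1, -1.2, -0.6]
grip_width: 91.6
finger_force: 0.0Traceback (most recent call last):
  File "d.py", line 5, in <module>
    print("pos",o["tool_pos"].round(1),"rpy",o["tcp_rot"].round(3),"shift",M.inv().apply(np.array(t[:3])-o["tool_pos"]).round(1),"turn",(M.inv()*G).as_rotvec().round(3),"F",o["contact_force"].round(1),"w",o["grip_width"].round(1),"q",o["joint_positions"].round(2),"t",round(o["time"],2))
                                                                                                                                                                                                             ^^^^^^^^^^^^^^^^^^^^^
AttributeError: 'float' object has no attribute 'round'
```

```bash
sed -i 's/o\["grip_width"\].round(1)/round(o["grip_width"],1)/' d.py; python3 d.py 498.5 -403.5 440 1.817
```

```text
pos [210.6 481.9 445.6] rpy [ 3.135 -0.006  1.811] shift [-9.285e+02  6.860e+01  2.000e-01] turn [ 0.006 -0.006 -0.006] F [-0.1 -1.2 -0.6] w 91.6 q [1.01 0.29 0.91 0.   1.93 0.77] t 2.0
```

```bash
python3 -m jog '[[-20,2,0,0,0,0],[-40,3,0,0,0,0],[-44,3,0,0,0,0],[-44,3,0,0,0,0],[-44,3,0,0,0,0],[-44,3,0,0,0,0],[-44,3,0,0,0,0],[-44,3,0,0,0,0],[-44,3,0,0,0,0],[-44,3,0,0,0,0],[-44,3,0,0,0,0],[-44,3,0,0,0,0]]' && python3 d.py 498.5 -403.5 440 1.817
```

```text
time: 3.2
tool_pos: [365.8, 2.9, 441.1]
tcp_rot: [3.141, 0.0, 1.817]
contact_force: [1.3, 1.3, 0.4]
grip_width: 91.6
finger_force: 0.0
pos [365.8   2.9 441.1] rpy [3.141 0.    1.817] shift [-426.5   29.8    1.2] turn [ 0.001  0.    -0.   ] F [1.3 1.3 0.4] w 91.6 q [-0.2  -0.04  1.31  0.    1.87 -0.45] t 3.2
```

```bash
python3 -m jog '[[-44,3,0,0,0,0],[-44,3,0,0,0,0],[-44,3,0,0,0,0],[-44,3,0,0,0,0],[-44,3,0,0,0,0],[-44,3,0,0,0,0],[-44,3,0,0,0,0],[-44,3,0,0,0,0],[-40,2,0,0,0,0],[-20,0,0,0,0,0],[0,0,0,0,0,0],[0,0,0,0,0,0]]' && python3 d.py 498.5 -403.5 80 1.817
```

```text
time: 4.4
tool_pos: [491.4, -388.6, 440.2]
tcp_rot: [-3.141, -0.001, 1.816]
contact_force: [-1.1, -0.3, -0.7]
grip_width: 91.5
finger_force: 0.0
pos [ 491.4 -388.6  440.2] rpy [-3.141e+00 -1.000e-03  1.816e+00] shift [-16.6   3.4 360.1] turn [-0.    -0.001 -0.001] F [-1.1 -0.3 -0.7] w 91.5 q [-0.79  0.55  0.52  0.    2.07 -1.04] t 4.4
```

```bash
python3 -m jog '[[-8,2,20,0,0,0],[-8,1,40,0,0,0],[0,0,45,0,0,0],[0,0,45,0,0,0],[0,0,45,0,0,0],[0,0,45,0,0,0],[0,0,45,0,0,0],[0,0,35,0,0,0],[0,0,20,0,0,0],[0,0,5,0,0,0],[0,0,0,0,0,0]]' 70 && python3 d.py 498.5 -403.5 34 1.817; python3 - <<'E'
from h import *
o=[]
for n,s in(("scene",(slice(150,340),slice(90,290))),("top",(slice(180,300),slice(370,500)))):
    im=bot.capture(n)[...,::-1][s]; o.append(cv2.resize(im,(400,400)))
cv2.imwrite("pics/pre.png",np.hstack(o))
E
```

```text
time: 5.5
tool_pos: [498.5, -402.5, 96.7]
tcp_rot: [3.141, 0.0, 1.818]
contact_force: [-0.1, 0.8, 0.5]
grip_width: 64.1
finger_force: 0.0
pos [ 498.5 -402.5   96.7] rpy [3.141 0.    1.818] shift [-1.  -0.2 62.7] turn [0.    0.    0.001] F [-0.1  0.8  0.5] w 64.1 q [-0.8   0.63  1.31  0.    1.2  -1.05] t 5.5
```

View pics/pre.png

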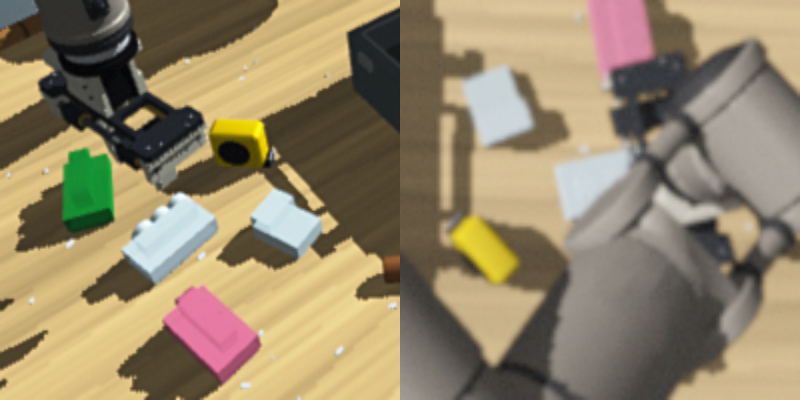

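The picture shows the fingers hovering straddling the crest, with the green and pink look-alikes, the tape and the offcut clear of them. I'll check the finger pixels numerically against the TCP.

```bash
python3 - <<'E'
from h import *
o=bot.get_obs();M=R.from_euler("xyz",o["tcp_rot"]).as_matrix();p=o["tool_pos"]
for k in(-40,-32,0,32,40):
    q=proj(p+M[:,1]*k,"scene")[0]; print(k,q.round(),[(q[0]-90)*2,(q[1]-150)*400/190])
E
```

```text
-40 [156. 234.] [np.float64(131.9343181673097), np.float64(176.85172392971006)]
-32 [158. 235.] [np.float64(136.1063937811013), np.float64(179.83356874925633)]
0 [167. 241.] [np.float64(153.12553738316922), np.float64(191.99740514167019)]
32 [175. 247.] [np.float64(170.69322068293815), np.float64(204.5532910574671)]
40 [178. 249.] [np.float64(175.17397119211068), np.float64(207.7557504398638)]
```

```bash
python3 - <<'E'
from h import *
o=bot.get_obs();M=R.from_euler("xyz",o["tcp_rot"]).as_matrix();p=o["tool_pos"]
im=cv2.resize(bot.capture("scene")[...,::-1][180:300,100:260],(800,600),interpolation=cv2.INTER_CUBIC)
for k in(-32,0,32):
  for a in (-9.5,9.5):
    for z in(0,-38):
      q=proj(p+M[:,1]*k+M[:,0]*a+M[:,2]*z,"scene")[0]; cv2.circle(im,(int((q[0]-100+.5)*5),int((q[1]-180+.5)*5)),3,(0,0,255) if k==0 else (255,0,255) if k>0 else (0,255,0),-1)
for P in CREST:
  for q in proj(pose(P,498.5,-403.5,-1.324),"scene"): cv2.circle(im,(int((q[0]-100+.5)*5),int((q[1]-180+.5)*5)),3,(0,128,255),-1)
cv2.imwrite("pics/ov.png",im)
E
```

```text
(no output)
```

View pics/ov.png

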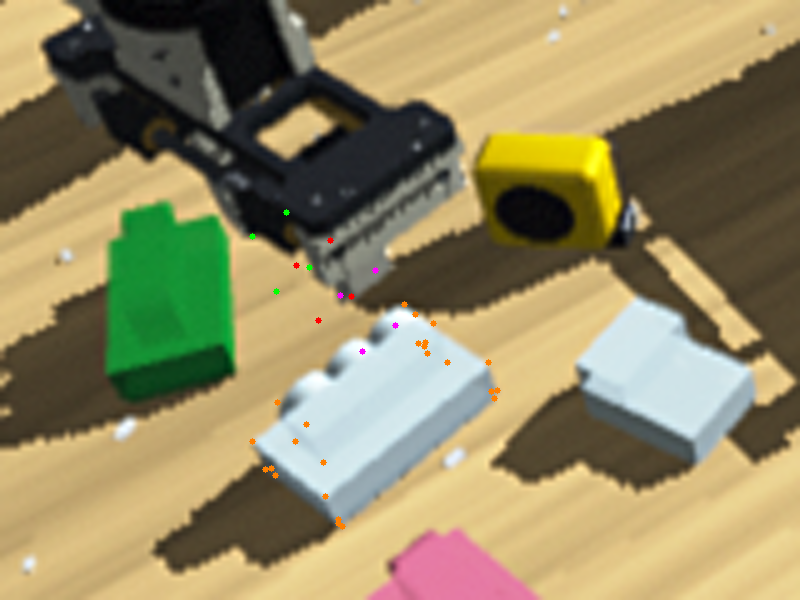

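The scene view shows the fingertips about 60 px (in the 5x crop) higher than where the stated TCP projects, while the crest fit is exact. I need to resolve that before going down, so I'll compare both views with a gripper wireframe.

```bash
python3 - <<'E'
from h import *
o=bot.get_obs();M=R.from_euler("xyz",o["tcp_rot"]).as_matrix();p=o["tool_pos"]
h=o["grip_width"]/2; print(h,proj([[0,0,0]],"top"),proj([[0,0,0]],"scene"))
W=[(box(19,19,0,-66,0,s*(h+9.5)),(255,0,255) if s>0 else (0,255,0)) for s in(1,-1)]+[(box(75,190,-66,-90),(0,0,255))]
out=[]
for n,x0,y0,w,hh in(("scene",100,160,130,120),("top",390,160,130,120)):
    im=cv2.resize(bot.capture(n)[...,::-1][y0:y0+hh,x0:x0+w],(w*3,hh*3),interpolation=cv2.INTER_CUBIC)
    for B,c in W:
        q=((proj(p+B@M.T,n)-[x0-.5,y0-.5])*3).astype(int)
        for i in range(8):
            for b in(1,2,4):
                if i<i^b: cv2.line(im,tuple(map(int,q[i])),tuple(map(int,q[i^b])),c,1)
    out.append(im)
cv2.imwrite("pics/wf.png",np.hstack(out))
E
```

```text
32.09861649586656 [[315.01200021 383.22174095]] [[219.10300775 130.98036293]]
```

View pics/wf.png

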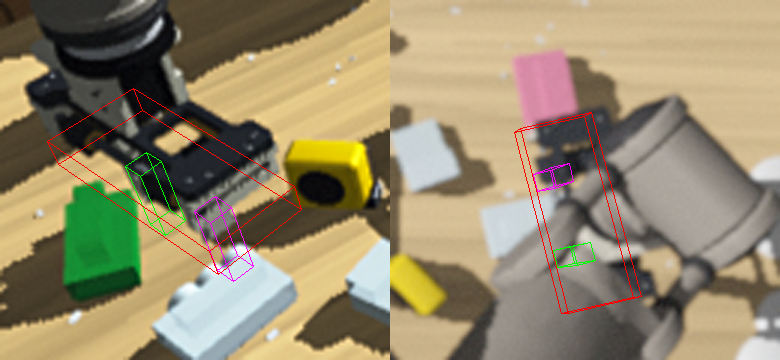

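Picture: the real gripper stands along the image's "up" direction from the wireframe, consistent with fingertips higher than the stated TCP and no clear lateral error. Going down to the stated z = 34 is safe in both cases; I'll watch the force and then check again.

```bash
python3 -m jog '[[-1,0,15,0,0,0],[0,0,20,0,0,0],[0,0,14,0,0,0],[0,0,8,0,0,0],[0,0,4,0,0,0],[0,0,0,0,0,0],[0,0,0,0,0,0]]' && python3 d.py 498.5 -403.5 34 1.817; python3 - <<'E'
from h import *
o=bot.get_obs();M=R.from_euler("xyz",o["tcp_rot"]).as_matrix();p=o["tool_pos"]
h=o["grip_width"]/2
W=[(box(19,19,0,-66,0,s*(h+9.5)),(255,0,255) if s>0 else (0,255,0)) for s in(1,-1)]
out=[]
for n,x0,y0,w,hh in(("scene",120,200,100,100),("top",390,160,100,100)):
    im=cv2.resize(bot.capture(n)[...,::-1][y0:y0+hh,x0:x0+w],(w*4,hh*4),interpolation=cv2.INTER_CUBIC)
    for B,c in W:
        q=((proj(p+B@M.T,n)-[x0-.5,y0-.5])*4).astype(int)
        for i in range(8):
            for b in(1,2,4):
                if i<i^b: cv2.line(im,tuple(map(int,q[i])),tuple(map(int,q[i^b])),c,1)
    out.append(im)
cv2.imwrite("pics/wf2.png",np.hstack(out))
E
```

```text
time: 6.45
tool_pos: [498.8, -404.7, 35.5]
tcp_rot: [3.141, 0.001, 1.817]
contact_force: [-0.1, -0.3, -0.4]
grip_width: 64.3
finger_force: 0.0
pos [ 498.8 -404.7   35.5] rpy [3.141e+00 1.000e-03 1.817e+00] shift [ 1.2 -0.   1.5] turn [ 0.001  0.001 -0.   ] F [-0.1 -0.3 -0.4] w 64.3 q [-0.8   0.7   1.37  0.    1.07 -1.05] t 6.45
```

View pics/wf2.png

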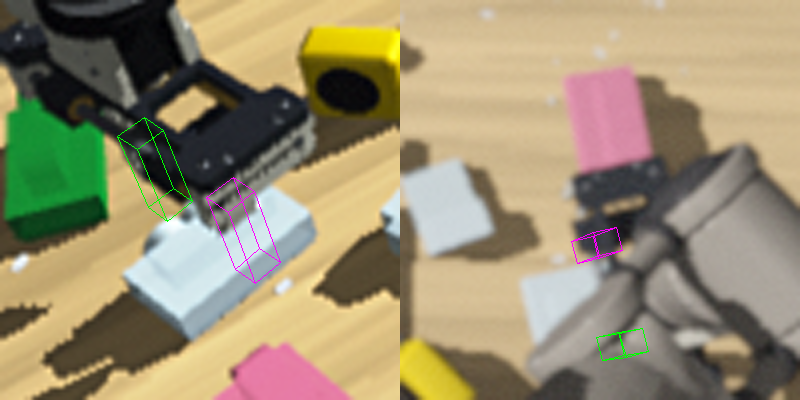

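The picture shows the near finger's visible tip at (212,228), above the crest's base beside the fin. Laterally it fits in the top view. Closing the fingers settles the height question.

```bash
python3 -m jog '[[0,0,0,0,0,0],[0,0,0,0,0,0],[0,0,0,0,0,0],[0,0,0,0,0,0],[0,0,0,0,0,0],[0,0,0,0,0,0],[0,0,0,0,0,0],[0,0,0,0,0,0]]' 0
```

```text
time: 7.35
tool_pos: [498.4, -404.3, 34.8]
tcp_rot: [3.142, -0.0, 1.817]
contact_force: [-0.0, 0.3, 0.3]
grip_width: 5.0
finger_force: 0.0
```

The fingers shut on nothing, so the real fingertips are indeed well above the reported TCP (a tool length or height bias). I'll open to about 41 mm and feel downwards alongside the fin for the base's top (28 mm), which gives the true offset.

```bash
python3 -m jog '[[0,0,0,0,0,0],[0,0,0,0,0,0],[0,0,0,0,0,0],[0,0,0,0,0,0],[0,0,0,0,0,0],[0,0,4,0,0,0],[0,0,4,0,0,0],[0,0,4,0,0,0],[0,0,0,0,0,0]]' 46; python3 -m jog '[[0,0,3,0,0,0],[0,0,3,0,0,0],[0,0,3,0,0,0],[0,0,0,0,0,0]]'
```

```text
time: 8.25
tool_pos: [498.0, -403.9, 21.8]
tcp_rot: [-3.141, -0.002, 1.817]
contact_force: [0.0, 0.1, -0.2]
grip_width: 41.7
finger_force: 0.0
time: 8.65
tool_pos: [498.2, -404.0, 13.2]
tcp_rot: [-3.141, -0.001, 1.817]
contact_force: [0.1, -0.1, 0.1]
grip_width: 42.1
finger_force: 0.0
```

```bash
python3 -m jog '[[0,0,3,0,0,0],[0,0,3,0,0,0],[0,0,0,0,0,0]]'; python3 -m jog '[[0,0,3,0,0,0],[0,0,3,0,0,0],[0,0,0,0,0,0]]'; python3 - <<'E'
from h import *
# image check: mask diff from start picture around crest, side by side
o=bot.get_obs();M=R.from_euler("xyz",o["tcp_rot"]).as_matrix();p=o["tool_pos"]
out=[]
for n,x0,y0,w,hh in(("scene",130,200,80,100),("top",400,180,80,100)):
    im=cv2.resize(bot.capture(n)[...,::-1][y0:y0+hh,x0:x0+w],(w*5,hh*5),interpolation=cv2.INTER_CUBIC)
    for dz,c in((0,(0,0,255)),(-36,(0,255,0)),(-55,(255,0,255))):
        for s in(1,-1):
            q=((proj(p+(rect(19,19,dz,0,s*(o["grip_width"]/2+9.5)))@M.T,n)-[x0-.5,y0-.5])*5).astype(np.int32); cv2.polylines(im,[q],True,c,1)
    out.append(im)
cv2.imwrite("pics/wf3.png",np.hstack(out))
E
```

```text
time: 8.95
tool_pos: [498.2, -404.0, 7.2]
tcp_rot: [-3.141, -0.001, 1.817]
contact_force: [0.7, -0.2, 0.1]
grip_width: 42.4
finger_force: 0.0
time: 9.25
tool_pos: [498.2, -404.1, 1.2]
tcp_rot: [-3.141, -0.001, 1.817]
contact_force: [1.0, -0.2, -0.6]
grip_width: 42.5
finger_force: 0.0
```

View pics/wf3.png

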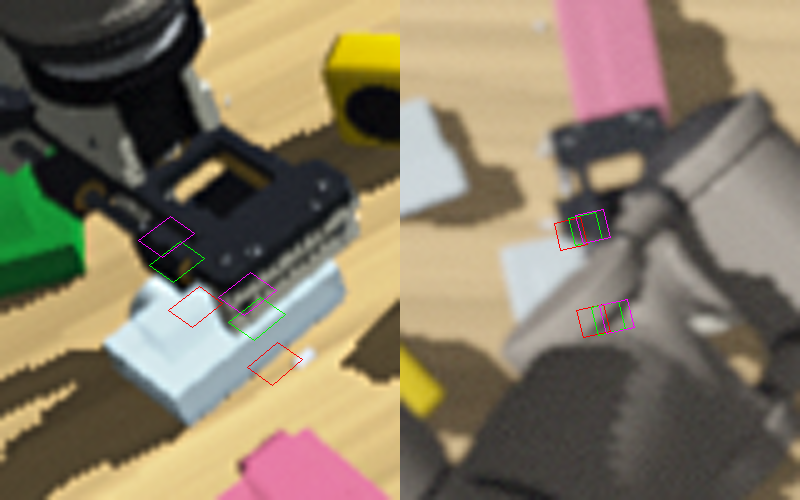

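Last look: the fingertips stand on either side of the fin, just above the base (near tip corner at (230,313)). They match the model lifted by about 36–40 mm, and laterally they're right. So reported z minus true z is about -38 mm; keep feeling down.

```bash
python3 -m jog '[[0,0,2,0,0,0],[0,0,2,0,0,0],[0,0,0,0,0,0]]'; python3 -m jog '[[0,0,2,0,0,0],[0,0,0,0,0,0]]'; python3 -m jog '[[0,0,1,0,0,0],[0,0,1,0,0,0],[0,0,0,0,0,0]]'
```

```text
time: 9.65
tool_pos: [498.3, -404.1, -2.6]
tcp_rot: [-3.141, -0.001, 1.817]
contact_force: [0.1, -0.1, -0.0]
grip_width: 42.2
finger_force: 0.0
time: 9.85
tool_pos: [498.4, -404.2, -4.5]
tcp_rot: [-3.142, -0.0, 1.817]
contact_force: [-0.8, 0.2, -0.4]
grip_width: 42.2
finger_force: 0.0
time: 10.15
tool_pos: [498.4, -404.2, -6.4]
tcp_rot: [-3.142, -0.0, 1.817]
contact_force: [-0.1, 0.1, -0.1]
grip_width: 41.9
finger_force: 0.0
```

```bash
python3 -m jog '[[0,0,1,0,0,0],[0,0,1,0,0,0],[0,0,0,0,0,0]]'|grep -E "pos|force"; python3 -m jog '[[0,0,1,0,0,0],[0,0,0,0,0,0]]'|grep -E "pos|force"
```

```text
tool_pos: [498.5, -404.4, -7.6]
contact_force: [-1.5, 0.9, 3.9]
finger_force: 2.2
tool_pos: [498.6, -404.4, -7.7]
contact_force: [-2.7, 2.6, 11.6]
finger_force: 5.5
```

```bash
python3 -m jog '[[0,0,1,0,0,0],[0,0,0,0,0,0]]'|grep -E "pos|force"; python3 -m jog '[[0,0,1,0,0,0],[0,0,0,0,0,0]]'|grep -E "pos|force"
```

```text
tool_pos: [498.6, -404.5, -7.7]
contact_force: [-4.5, 4.7, 17.3]
finger_force: 8.5
tool_pos: [498.6, -404.5, -7.7]
contact_force: [-5.9, 6.7, 22.5]
finger_force: 11.5
```

Contact at reported z = -7.6, which must be the base's top at 28 mm, so true z = reported + 35.6. That agrees with the picture. Back off 4 mm and grip the fin.

```bash
python3 -m jog '[[0,0,-3,0,0,0],[0,0,-3.5,0,0,0],[0,0,0,0,0,0]]'; python3 -m jog '[[0,0,0,0,0,0],[0,0,0,0,0,0],[0,0,0,0,0,0],[0,0,0,0,0,0],[0,0,0,0,0,0],[0,0,0,0,0,0]]' 0
```

```text
time: 11.35
tool_pos: [498.7, -404.5, -4.5]
tcp_rot: [3.141, 0.0, 1.817]
contact_force: [-0.3, -0.0, 0.1]
grip_width: 42.3
finger_force: 0.0
time: 11.95
tool_pos: [498.3, -404.1, -5.0]
tcp_rot: [-3.141, -0.001, 1.817]
contact_force: [-0.2, 0.0, -0.4]
grip_width: 21.6
finger_force: 30.0
```

Gripped: width 21.6 mm on the 22 mm fin. Lift 160 mm and turn to the box's heading.

```bash
python3 -m jog '[[0,0,-5,0,0,0],[0,0,-10,0,0,0],[0,0,-20,0,0,0.05],[0,0,-25,0,0,0.05],[0,0,-30,0,0,0.05],[0,0,-30,0,0,0.05],[0,0,-25,0,0,0.05],[0,0,-15,0,0,0],[0,0,0,0,0,0],[0,0,0,0,0,0]]' && python3 d.py 618 36 155 1.565
```

```text
time: 12.95
tool_pos: [498.3, -404.2, 155.4]
tcp_rot: [3.141, 0.0, 1.567]
contact_force: [-0.4, -0.4, -2.3]
grip_width: 21.6
finger_force: 30.0
pos [ 498.3 -404.2  155.4] rpy [3.141 0.    1.567] shift [4.406e+02 1.180e+02 4.000e-01] turn [0.    0.    0.002] F [-0.4 -0.4 -2.3] w 21.6 q [-0.8   0.58  1.23  0.    1.33 -0.8 ] t 12.95
```

```bash
python3 -m jog '[[15,4,0,0,0,0],[30,8,0,0,0,0],[40,11,0,0,0,0],[45,12,0,0,0,0],[45,12,0,0,0,0],[45,12,0,0,0,0],[45,12,0,0,0,0],[45,12,0,0,0,0],[45,12,0,0,0,0],[35,10,0,0,0,0],[25,7,0,0,0,0]]' && python3 -m jog '[[15,4,0,0,0,0],[8,2,0,0,0,0],[2,0,0,0,0,0],[0,0,0,0,0,0],[0,0,0,0,0,0],[0,0,0,0,0,0]]' && python3 d.py 618 36 155 1.565
```

```text
time: 14.05
tool_pos: [611.3, 14.3, 154.0]
tcp_rot: [-3.139, -0.001, 1.569]
contact_force: [0.0, -0.3, -2.2]
grip_width: 21.8
finger_force: 30.0
time: 14.65
tool_pos: [618.1, 34.1, 155.4]
tcp_rot: [-3.142, 0.0, 1.565]
contact_force: [-0.6, 0.8, -1.4]
grip_width: 21.2
finger_force: 30.0
pos [618.1  34.1 155.4] rpy [-3.142  0.     1.565] shift [ 1.9 -0.1  0.4] turn [-0.  0.  0.] F [-0.6  0.8 -1.4] w 21.2 q [-0.07  0.54  1.3  -0.    1.3  -0.06] t 14.65
```

```bash
cat > ef.py <<'E'
from h import *
from scipy.ndimage import map_coordinates
I=np.load("im.npz")
def edges(Rs):
    return [np.linspace(r[i],r[(i+1)%4],60) for r in Rs for i in range(4)]
G={}
for n in I: 
    g=cv2.GaussianBlur(I[n].mean(2),(0,0),1.0); G[n]=np.hypot(cv2.Sobel(g,-1,1,0),cv2.Sobel(g,-1,0,1)); G[n]=np.minimum(G[n],np.percentile(G[n],97))
sets={"pocket58":[rect(104,60,58,0,-56)],"floor34":[rect(104,60,34,0,-56)],"rim":[rect(200,300,105),rect(164,264,105)],"circ":[],"all":[rect(104,60,58,0,-56),rect(200,300,105),rect(164,264,105)]}
def sc(v,n,E): 
    q=proj(pose(E,*v),n); return -map_coordinates(G[n],[q[:,1],q[:,0]],order=1).mean()
for k in sets:
    E=edges(sets[k])
    E=np.vstack(E+([circ(42,58,66)] if k in("circ","all") else []))
    for ns in(("top",),("scene",),("top","scene")):
        b=min((minimize(lambda v:sum(sc(v,n,E) for n in ns),[562+a,36.3+c,1.565],method="Nelder-Mead",options=dict(initial_simplex=[[562+a,36.3+c,1.565],[565+a,36.3+c,1.565],[562+a,39.3+c,1.565],[562+a,36.3+c,1.58]])) for a in(-3,0,3) for c in(-3,0,3)),key=lambda r:r.fun)
        x,y,w=b.x; print(k,ns,b.x.round(3),"pocket",round(x+56*np.sin(w),1),round(y-56*np.cos(w),1),round(b.fun,2))
E
python3 ef.py
```

```text
pocket58 ('top',) [559.406  32.623   1.558] pocket 615.4 31.9 -37.9
pocket58 ('scene',) [573.266  39.216   1.455] pocket 628.9 32.7 -76.26
pocket58 ('top', 'scene') [572.561  38.298   1.462] pocket 628.2 32.2 -94.8
floor34 ('top',) [563.34   33.596   1.552] pocket 619.3 32.5 -37.9
floor34 ('scene',) [555.233  55.688   1.467] pocket 610.9 49.9 -78.27
floor34 ('top', 'scene') [572.95   32.609   1.524] pocket 628.9 30.0 -90.9
rim ('top',) [561.257  33.59    1.55 ] pocket 617.2 32.4 -61.12
rim ('scene',) [561.668  34.549   1.526] pocket 617.6 32.1 -84.34
rim ('top', 'scene') [561.269  34.038   1.544] pocket 617.2 32.5 -144.45
circ ('top',) [560.2    33.097   1.551] pocket 616.2 32.0 -39.13
circ ('scene',) [561.891  27.47    1.606] pocket 617.9 29.5 -21.85
circ ('top', 'scene') [560.628  31.741   1.543] pocket 616.6 30.2 -53.5
all ('top',) [560.242  33.416   1.549] pocket 616.2 32.2 -52.05
all ('scene',) [563.088  35.402   1.53 ] pocket 619.0 33.1 -63.69
all ('top', 'scene') [561.617  33.918   1.545] pocket 617.6 32.5 -114.12
```

```bash
cat > pf.py <<'E'
from h import *
from scipy.ndimage import map_coordinates
I=np.load("im.npz")
def prof(n,axis,z,x0,y0,w,half,band,cy=-56):
    s=np.arange(-half,half+.1,1.); t=np.arange(-band,band+.1,1.)
    S,T=np.meshgrid(s,t,indexing="ij"); P=np.c_[(S if axis==0 else T).ravel(),(T if axis==0 else S).ravel()+cy,np.full(S.size,z)]
    q=proj(pose(P,x0,y0,w),n); g=map_coordinates(I[n].mean(2),[q[:,1],q[:,0]],order=1).reshape(S.shape).mean(1)
    return s,g
def mid(s,g,lo,d=9):
    out=[]
    for sg in(-1,1):
        m=np.abs(s-sg*lo)<=d; ss,gg=s[m],g[m]; a=np.median(gg[:3]);b=np.median(gg[-3:]); h=(a+b)/2
        i=np.where(np.diff(np.sign(gg-h)))[0]; i=i[len(i)//2]; out.append(ss[i]+(h-gg[i])/(gg[i+1]-gg[i]))
    return np.round([out[0],out[1],sum(out)/2,out[1]-out[0]],1)
x0,y0,w=561.4,34,1.547
for n in("top","scene"):
  for z in(34,58):
    for nm,ax,lo,bd,cy in(("rect x",0,52,20,-56),("rect y",1,30,35,-56),("circ x",0,42,6,66),("circ y",1,42,6,66)):
        s,g=prof(n,ax,z,x0,y0,w,lo+14,bd,cy)
        try: print(n,z,nm,"edges,mid,width",mid(s,g,lo))
        except Exception as e: print(n,z,nm,"-")
  for nm,ax,lo,bd in(("rim out x",0,100,100),("rim in x",0,82,100),("rim out y",1,150,40),("rim in y",1,132,40)):
    s,g=prof(n,ax,105,x0,y0,w,lo+14,bd,0)
    try: print(n,nm,mid(s,g,lo,7))
    except Exception as e: print(n,nm,"-")
E
python3 pf.py
```

```text
top 34 rect x edges,mid,width [-52.7  53.    0.2 105.7]
top 34 rect y edges,mid,width [-32.1  28.4  -1.8  60.5]
top 34 circ x edges,mid,width [-42.8  42.7  -0.1  85.5]
top 34 circ y edges,mid,width [-42.9  41.9  -0.5  84.7]
top 58 rect x edges,mid,width [-52.5  51.3  -0.6 103.9]
top 58 rect y edges,mid,width [-28.4  31.6   1.6  60. ]
top 58 circ x edges,mid,width [-42.9  41.2  -0.8  84.1]
top 58 circ y edges,mid,width [-40.5  43.2   1.3  83.7]
top rim out x [-100.3  100.2   -0.   200.6]
top rim in x [-80.7  79.2  -0.8 159.9]
top rim out y [-1.546e+02  1.549e+02  1.000e-01  3.095e+02]
top rim in y [-132.2  131.    -0.6  263.2]
scene 34 rect x edges,mid,width [-56.3  48.3  -4.  104.7]
scene 34 rect y edges,mid,width [-22.5  29.9   3.7  52.4]
scene 34 circ x edges,mid,width [-34.9  37.8   1.5  72.7]
scene 34 circ y edges,mid,width [-35.6  41.7   3.   77.3]
scene 58 rect x edges,mid,width [-51.2  45.1  -3.1  96.3]
scene 58 rect y edges,mid,width [-35.9  36.8   0.5  72.7]
scene 58 circ x edges,mid,width [-47.1  39.8  -3.7  86.9]
scene 58 circ y edges,mid,width [-42.5  34.3  -4.1  76.8]
scene rim out x [-104.   102.4   -0.8  206.4]
scene rim in x [-83.8  87.2   1.7 171. ]
scene rim out y [-1.498e+02  1.494e+02 -2.000e-01  2.992e+02]
scene rim in y [-131.8  128.3   -1.8  260.1]
```

The rim and pocket profiles agree: pocket centre about (616.6, 32.3), box yaw about 1.547, whereas my first fit was 3–4 mm off in y. I correct the tool to (616.6, 31.7), yaw 1.547, and come down to just above the foam.

```bash
python3 d.py 616.6 31.7 70 1.547; python3 -m jog '[[-2.4,-1.5,10,0,0,0.018],[0,0,20,0,0,0],[0,0,20,0,0,0],[0,0,20,0,0,0],[0,0,10,0,0,0],[0,0,5,0,0,0],[0,0,0,0,0,0],[0,0,0,0,0,0],[0,0,0,0,0,0]]' && python3 d.py 616.6 31.7 53 1.547
```

```text
pos [618.1  34.1 155.4] rpy [-3.142  0.     1.565] shift [-2.4 -1.4 85.4] turn [-0.     0.     0.018] F [-0.6  0.8 -1.4] w 21.2 q [-0.07  0.54  1.3  -0.    1.3  -0.06] t 14.65
time: 15.55
tool_pos: [617.3, 32.8, 71.3]
tcp_rot: [3.14, 0.0, 1.549]
contact_force: [0.1, -0.4, -1.8]
grip_width: 21.7
finger_force: 30.0
pos [617.3  32.8  71.3] rpy [3.14  0.    1.549] shift [-1.1 -0.8 18.3] turn [0.002 0.    0.002] F [ 0.1 -0.4 -1.8] w 21.7 q [-0.07  0.62  1.41  0.    1.11 -0.05] t 15.55
```

```bash
python3 -m jog '[[-1,-0.8,4,0,0,0],[0,0,4,0,0,0],[0,0,0,0,0,0],[0,0,0,0,0,0],[0,0,0,0,0,0]]' && python3 d.py 616.6 31.7 53 1.547
```

```text
time: 16.05
tool_pos: [615.9, 31.8, 62.4]
tcp_rot: [3.141, -0.0, 1.549]
contact_force: [-0.1, -1.3, -0.9]
grip_width: 22.0
finger_force: 30.0
pos [615.9  31.8  62.4] rpy [ 3.141 -0.     1.549] shift [-0.1  0.7  9.4] turn [ 0.    -0.     0.002] F [-0.1 -1.3 -0.9] w 22.0 q [-0.07  0.63  1.42  0.    1.09 -0.05] t 16.05
```

```bash
python3 -m jog '[[0,0.4,3,0,0,0],[0,0,3,0,0,0],[0,0,2,0,0,0],[0,0,2,0,0,0],[0,0,0,0,0,0],[0,0,0,0,0,0]]' && python3 d.py 616.6 31.7 29 1.547;  python3 -m jog '[[0,0,1,0,0,0],[0,0,1,0,0,0],[0,0,0,0,0,0],[0,0,0,0,0,0]]' && python3 d.py 616.6 31.7 29 1.547
```

```text
time: 16.65
tool_pos: [616.3, 31.8, 52.3]
tcp_rot: [-3.142, -0.0, 1.549]
contact_force: [0.7, 0.2, -2.0]
grip_width: 21.9
finger_force: 30.0
pos [616.3  31.8  52.3] rpy [-3.142 -0.     1.549] shift [-0.1  0.3 23.3] turn [-0.    -0.     0.002] F [ 0.7  0.2 -2. ] w 21.9 q [-0.07  0.64  1.43  0.    1.07 -0.05] t 16.65
time: 17.05
tool_pos: [616.3, 31.8, 50.3]
tcp_rot: [3.142, -0.0, 1.549]
contact_force: [0.3, -0.2, -1.7]
grip_width: 22.1
finger_force: 30.0
pos [616.3  31.8  50.3] rpy [ 3.142 -0.     1.549] shift [-0.1  0.3 21.3] turn [ 0.    -0.     0.002] F [ 0.3 -0.2 -1.7] w 22.1 q [-0.07  0.64  1.44  0.    1.07 -0.05] t 17.05
```

```bash
for i in 1; do python3 -m jog '[[0,0,1,0,0,0],[0,0,1,0,0,0],[0,0,0,0,0,0]]'|grep -E "pos|contact"; python3 -m jog '[[0,0,1,0,0,0],[0,0,1,0,0,0],[0,0,0,0,0,0]]'|grep -E "pos|contact";python3 -m jog '[[0,0,1,0,0,0],[0,0,1,0,0,0],[0,0,0,0,0,0]]'|grep -E "pos|contact"; done
```

```text
tool_pos: [616.1, 31.8, 48.1]
contact_force: [0.6, 0.4, -2.7]
tool_pos: [616.4, 31.8, 46.6]
contact_force: [-0.2, -0.2, 1.3]
tool_pos: [616.2, 31.7, 43.9]
contact_force: [0.4, -0.6, -2.3]
```

```bash
python3 -m jog '[[0,0,1.5,0,0,0],[0,0,1.5,0,0,0],[0,0,0,0,0,0]]'|grep -E "pos|contact"; python3 -m jog '[[0,0,1.5,0,0,0],[0,0,1.5,0,0,0],[0,0,0,0,0,0]]'|grep -E "pos|contact";python3 -m jog '[[0,0,1.5,0,0,0],[0,0,1.5,0,0,0],[0,0,0,0,0,0],[0,0,0,0,0,0]]'; 
```

```text
tool_pos: [616.2, 31.7, 40.9]
contact_force: [0.8, -2.8, -2.5]
tool_pos: [616.3, 31.7, 38.1]
contact_force: [0.7, -2.6, -1.9]
time: 18.95
tool_pos: [616.3, 31.7, 35.2]
tcp_rot: [3.142, 0.0, 1.549]
contact_force: [0.7, -3.9, -1.3]
grip_width: 21.7
finger_force: 30.0
```

A side force of -3.9 N in y means light contact with the +y side; I shift 0.8 mm away and carry on down.

```bash
python3 -m jog '[[-0.8,0,0,0,0,0],[0,0,0,0,0,0]]'|grep -E "pos|contact"; python3 -m jog '[[0,0,1.5,0,0,0],[0,0,1.5,0,0,0],[0,0,0,0,0,0]]'|grep -E "pos|contact";python3 -m jog '[[0,0,1.5,0,0,0],[0,0,0,0,0,0],[0,0,0,0,0,0]]'|grep -E "pos|contact"
```

```text
tool_pos: [616.0, 31.6, 35.2]
contact_force: [-0.4, 0.1, -0.7]
tool_pos: [615.9, 31.3, 31.9]
contact_force: [-0.1, -0.4, -1.9]
tool_pos: [616.2, 31.1, 30.8]
contact_force: [-0.7, -0.3, -1.7]
```

```bash
python3 -m jog '[[0,0,1,0,0,0],[0,0,0,0,0,0],[0,0,0,0,0,0]]'|grep -E "pos|contact"; python3 -m jog '[[0,0,1,0,0,0],[0,0,0,0,0,0],[0,0,0,0,0,0]]'|grep -E "pos|contact"
```

```text
tool_pos: [616.2, 31.0, 29.8]
contact_force: [0.0, 0.6, -1.8]
tool_pos: [616.4, 31.0, 28.9]
contact_force: [0.7, 0.1, -0.9]
```

```bash
python3 -m jog '[[0,0,0.7,0,0,0],[0,0,0,0,0,0],[0,0,0,0,0,0]]'|grep -E "pos|contact"; python3 -m jog '[[0,0,0.7,0,0,0],[0,0,0,0,0,0],[0,0,0,0,0,0]]'|grep -E "pos|contact"
```

```text
tool_pos: [616.4, 31.0, 28.8]
contact_force: [-1.5, -0.8, 6.5]
tool_pos: [616.5, 31.0, 28.8]
contact_force: [-3.4, 0.9, 9.8]
```

Seated: the floor is felt at 28.8 (29 expected). I ease the push off and let go.

```bash
python3 -m jog '[[0,0,-1.2,0,0,0],[0,0,0,0,0,0]]'|grep -E "pos|contact"; python3 -m jog '[[0,0,0,0,0,0],[0,0,0,0,0,0],[0,0,0,0,0,0],[0,0,0,0,0,0],[0,0,-3,0,0,0],[0,0,-6,0,0,0],[0,0,-12,0,0,0],[0,0,-20,0,0,0],[0,0,-30,0,0,0],[0,0,-40,0,0,0],[0,0,-45,0,0,0],[0,0,-45,0,0,0]]' 46
```

```text
tool_pos: [616.4, 31.0, 28.8]
contact_force: [-0.7, 0.3, 3.3]
time: 22.35
tool_pos: [615.9, 31.1, 232.6]
tcp_rot: [3.141, -0.0, 1.549]
contact_force: [0.8, 0.5, -0.1]
grip_width: 42.2
finger_force: 0.0
```

```bash
python3 -m jog '[[0,0,-30,0,0,-0.13],[0,0,-30,0,0,-0.13],[0,0,-30,0,0,-0.13],[0,0,-30,0,0,-0.13],[0,0,-30,0,0,-0.13],[0,0,0,0,0,-0.13],[0,0,0,0,0,-0.13],[0,0,0,0,0,-0.13],[0,0,0,0,0,-0.13],[0,0,0,0,0,-0.13],[0,0,0,0,0,-0.13],[0,0,0,0,0,-0.141]]' 80 && python3 d.py 565 207 355 3.118
cat > bar.py <<'E'
from pf import prof
from h import *
E
python3 - <<'E'
import io,contextlib
with contextlib.redirect_stdout(io.StringIO()): from pf import *
for n in("top","scene"):
    P=lambda c: None
    s=np.arange(-30,30.1,1.); t=np.arange(-30,31,2.)
    S,T=np.meshgrid(s,t,indexing="ij")
    g=[]
    for ax in(0,2):
        Q=np.c_[(173.5+S.ravel()) if ax==0 else np.full(S.size,173.5),T.ravel(),np.full(S.size,331.7) if ax==0 else 331.7+S.ravel()]
        q=proj(pose(Q,561.4,34,1.547),n); v=map_coordinates(I[n].mean(2),[q[:,1],q[:,0]],order=1).reshape(S.shape).mean(1)
        print(n,"x" if ax==0 else "z",v[::3].round().astype(int))
E
```

```text
time: 23.55
tool_pos: [615.8, 31.0, 380.9]
tcp_rot: [-3.142, 0.001, 3.125]
contact_force: [-0.1, 0.0, -0.1]
grip_width: 73.3
finger_force: 0.0
pos [615.8  31.  380.9] rpy [-3.142e+00  1.000e-03  3.125e+00] shift [ 53.7 175.1  25.9] turn [-0.     0.001  0.007] F [-0.1  0.  -0.1] w 73.3 q [-0.07  0.48  0.8   0.    1.86 -1.63] t 23.55
top x [ 74 125 155 164 169 174 175 152  91  40  60  98 138 168 177 178 177 177
 177 177 177]
top z [ 82  70  59  49  42  39  40  43  48  53  60  68  75  83  90  96 103 111
 119 128 137]
scene x [204 216 229 229 193 123  53  14   4   6   8  13  28  53  71  74  70  65
  63  63  63]
scene z [218 222 226 229 233 240 217 108  19   4   8  20  48  63  64  63  63  63
  63  63  63]
```

```bash
python3 -m jog '[[5,12,0,0,0,0.007],[9,28,0,0,0,0],[9,34,0,0,0,0],[9,34,0,0,0,0],[9,30,0,0,0,0],[8,22,0,0,0,0],[4,10,10,0,0,0],[0,3.5,15,0,0,0],[0,0,15,0,0,0],[0,0,0,0,0,0],[0,0,0,0,0,0],[0,0,0,0,0,0]]' 60 && python3 d.py 565.5 205.3 281 3.118
python3 - <<'E'
from h import *
o=bot.get_obs();M=R.from_euler("xyz",o["tcp_rot"]).as_matrix();p=o["tool_pos"]
I={n:shot(n,2) for n in("top","scene")}
w=1.547; B=lambda P:pose(P,561.4,34,w)
for n in I:   # crest in place: ice-coloured pixels near pocket
    c=proj(B(np.array([[0,-56,70.]])),n)[0]; d=I[n][...,2]-I[n][...,0]; L=I[n].mean(2)
    m=((d>4)&(L>90)).astype(np.uint8); k,l,st,ce=cv2.connectedComponentsWithStats(m)
    j=min(range(1,k),key=lambda i:np.hypot(*(ce[i]-c))+(1e3 if st[i,4]<60 else 0)); ice=(l==j).astype(float); print(n,c.round(1),ce[j].round(1),st[j])
    f=lambda v:np.abs(crest_sil(v,n,34)-ice).sum()/ice.sum()
    v0=[617.4,32.7,w]; r=minimize(f,v0,method="Nelder-Mead",options=dict(initial_simplex=[[v0[0]+a,v0[1]+b,v0[2]+e] for a,b,e in((0,0,0),(6,0,0),(0,6,0),(0,0,.08))])); print(n,r.x.round(3),round(r.fun,3))
out=[]
for n,x0,y0,ww,hh in(("scene",280,60,130,150),("top",230,150,130,150)):
    im=np.clip(I[n][...,::-1]*1.3,0,255).astype(np.uint8)[y0:y0+hh,x0:x0+ww]; im=cv2.resize(im,(400,int(hh*400/ww)),interpolation=cv2.INTER_CUBIC); s=400/ww
    for s2 in(1,-1):
        q=((proj(p+(rect(19,19,-35.6,0,s2*(o["grip_width"]/2+9.5)))@M.T,n)-[x0-.5,y0-.5])*s).astype(np.int32); cv2.polylines(im,[q],True,(0,255,0),1)
    for P,c in((rect(100,56,62,0,-56),(0,128,255)),):
        cv2.polylines(im,[((proj(B(P),n)-[x0-.5,y0-.5])*s).astype(np.int32)],True,c,1)
    b=np.array([[171.3,y,331.] for y in(-55,55)]); cv2.polylines(im,[((proj(B(b),n)-[x0-.5,y0-.5])*s).astype(np.int32)],False,(255,0,255),1)
    out.append(im)
cv2.imwrite("pics/chk.png",np.hstack(out))
E
```

```text
time: 24.75
tool_pos: [568.3, 206.1, 341.1]
tcp_rot: [3.141, 0.002, 3.111]
contact_force: [-0.2, -0.8, -0.4]
grip_width: 54.9
finger_force: 0.0
pos [568.3 206.1 341.1] rpy [3.141e+00 2.000e-03 3.111e+00] shift [ 2.9 -1.  60.1] turn [ 0.001  0.002 -0.007] F [-0.2 -0.8 -0.4] w 54.9 q [ 0.22  0.44  0.97  0.    1.73 -1.32] t 24.75
top [310.1 194.3] [309.9 195.3] [294 186  33  20 600]
top [616.634  33.313   1.55 ] 0.103
scene [335.8 194.9] [335.  196.9] [315 182  40  31 647]
scene [605.736  38.749   1.647] 0.243
```

View pics/chk.png

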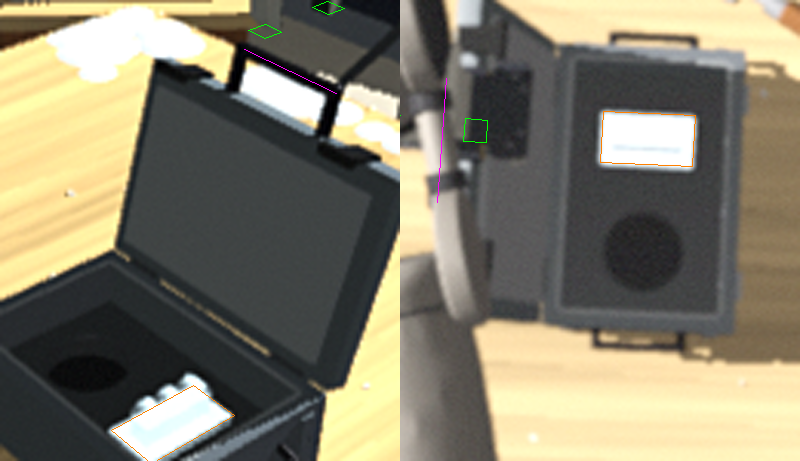

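The crest lies flat and square in its pocket: white block at (645,138) right on the drawn outline, and top fit (616.6, 33.3), yaw 1.55. The lid is still leaning open. Now go down over the bar.

```bash
python3 -m jog '[[0,-0.8,12,0,0,0],[0,0,14,0,0,0],[0,0,14,0,0,0],[0,0,8,0,0,0],[0,0,0,0,0,0]]'|grep -E "pos|contact"; python3 -m jog '[[0,0,5,0,0,0],[0,0,4,0,0,0],[0,0,3,0,0,0],[0,0,0,0,0,0],[0,0,0,0,0,0]]'
```

```text
tool_pos: [567.8, 205.0, 290.6]
contact_force: [0.9, -0.3, -0.6]
time: 25.95
tool_pos: [568.2, 205.2, 279.8]
tcp_rot: [3.141, 0.0, 3.113]
contact_force: [-0.7, -0.0, -0.2]
grip_width: 54.9
finger_force: 0.0
```

```bash
python3 -m jog '[[0,0,0,0,0,0],[0,0,0,0,0,0],[0,0,0,0,0,0],[0,0,0,0,0,0],[0,0,0,0,0,0],[0,0,0,0,0,0],[0,0,0,0,0,0],[0,0,0,0,0,0],[0,0,0,0,0,0]]' 0 && python3 d.py 568 205 280 3.118; python3 - <<'E'
import numpy as np
H=np.array([100,105]); 
f=lambda th:H+238*np.array([-np.cos(th),np.sin(th)])+13*np.array([np.sin(th),np.cos(th)])
th=np.r_[1.83,np.arange(1.80,.78,-.05),.785]; P=np.array([f(t) for t in th])
for i in range(1,len(th)): print(round(th[i],3),(P[i]-P[i-1]).round(1),(P[i]-P[0]).round(1))
E
```

```text
time: 26.85
tool_pos: [568.2, 205.2, 279.6]
tcp_rot: [3.141, 0.0, 3.113]
contact_force: [0.6, 0.7, -0.2]
grip_width: 13.0
finger_force: 30.0
pos [568.2 205.2 279.6] rpy [3.141 0.    3.113] shift [ 0.2 -0.2 -0.4] turn [ 0.     0.    -0.005] F [ 0.6  0.7 -0.2] w 13.0 q [ 0.22  0.45  1.12  0.    1.57 -1.32] t 26.85
1.8 [-6.8  2.1] [-6.8  2.1]
1.75 [-11.5   3. ] [-18.4   5.2]
1.7 [-11.7   2.5] [-30.    7.6]
1.65 [-11.8   1.9] [-41.8   9.5]
1.6 [-11.8   1.3] [-53.6  10.8]
1.55 [-11.9   0.7] [-65.5  11.5]
1.5 [-11.9   0.1] [-77.4  11.6]
1.45 [-11.9  -0.5] [-89.3  11.1]
1.4 [-11.9  -1.1] [-101.2   10. ]
1.35 [-11.8  -1.7] [-113.     8.4]
1.3 [-11.7  -2.3] [-124.7    6.1]
1.25 [-11.6  -2.8] [-136.3    3.2]
1.2 [-11.4  -3.4] [-147.7   -0.2]
1.15 [-11.2  -4. ] [-158.9   -4.2]
1.1 [-11.   -4.5] [-169.9   -8.7]
1.05 [-10.8  -5.1] [-180.7  -13.8]
1.0 [-10.5  -5.6] [-191.2  -19.4]
0.95 [-10.2  -6.1] [-201.4  -25.6]
0.9 [-9.9 -6.6] [-211.3  -32.2]
0.85 [-9.5 -7.1] [-220.9  -39.3]
0.8 [-9.2 -7.6] [-230.1  -46.9]
0.785 [-2.7 -2.4] [-232.7  -49.3]
```

Bar gripped (13 mm). Bring it along the arc in steps, watching the force.

```bash
python3 -m jog '[[0,-3,-1,0,0,0],[0,-4,-1,0,0,0],[0,-5.5,-1.5,0,0,0],[0,-6,-1.5,0,0,0],[0,0,0,0,0,0]]' && python3 d.py 568 205 280 3.118
```

```text
time: 27.35
tool_pos: [567.7, 185.8, 285.3]
tcp_rot: [3.141, 0.001, 3.112]
contact_force: [0.5, 1.8, 2.3]
grip_width: 12.8
finger_force: 30.0
pos [567.7 185.8 285.3] rpy [3.141e+00 1.000e-03 3.112e+00] shift [ 0.3 19.2  5.3] turn [ 0.     0.001 -0.006] F [0.5 1.8 2.3] w 12.8 q [ 0.19  0.43  1.13  0.    1.58 -1.35] t 27.35
```

```bash
python3 -m jog '[[0,-8,-2,0,0,0],[0,-10,-1.8,0,0,0],[0,-10,-1.4,0,0,0],[0,-10,-1,0,0,0],[0,-10,-0.6,0,0,0],[0,-10,-0.2,0,0,0],[0,-10,0.3,0,0,0],[0,-8,0.5,0,0,0],[0,-6.7,0.7,0,0,0],[0,0,0,0,0,0]]' && python3 d.py 568 205 280 3.118
```

```text
time: 28.35
tool_pos: [565.1, 103.0, 289.9]
tcp_rot: [-3.141, -0.0, 3.112]
contact_force: [0.9, 1.0, 1.2]
grip_width: 12.8
finger_force: 30.0
pos [565.1 103.  289.9] rpy [-3.141 -0.     3.112] shift [  0.2 102.1   9.9] turn [-0.    -0.    -0.006] F [0.9 1.  1.2] w 12.8 q [ 0.05  0.39  1.19 -0.    1.57 -1.49] t 28.35
```

```bash
python3 -m jog '[[0,-8,1,0,0,0],[0,-11,1.8,0,0,0],[0,-11.7,2.3,0,0,0],[0,-11.6,2.8,0,0,0],[0,-11.4,3.4,0,0,0],[0,-11.2,4,0,0,0],[0,-11,4.5,0,0,0],[0,-8,3.7,0,0,0],[0,-5,2.4,0,0,0],[0,0,0,0,0,0],[0,0,0,0,0,0]]' && python3 d.py 568 205 280 3.118
```

```text
time: 29.45
tool_pos: [563.0, 14.5, 263.4]
tcp_rot: [3.141, 0.0, 3.112]
contact_force: [6.0, 1.9, -3.3]
grip_width: 12.9
finger_force: 30.0
pos [563.   14.5 263.4] rpy [3.141 0.    3.112] shift [  0.6 190.6 -16.5] turn [ 0.     0.    -0.006] F [ 6.   1.9 -3.3] w 12.9 q [-0.11  0.37  1.28  0.    1.49 -1.65] t 29.45
```

```bash
python3 -m jog '[[-0.5,-5,4.5,0,0,0],[-0.5,-7,5,0,0,0],[0,-8,6,0,0,0],[0,-8,6,0,0,0],[0,-6,5,0,0,0],[0,0,0,0,0,0],[0,0,0,0,0,0]]' && python3 d.py 563 -26.5 230.3 3.118
```

```text
time: 30.15
tool_pos: [562.2, -20.9, 237.7]
tcp_rot: [-3.14, -0.001, 3.112]
contact_force: [-1.4, -5.7, 4.6]
grip_width: 13.3
finger_force: 30.0
pos [562.2 -20.9 237.7] rpy [-3.140e+00 -1.000e-03  3.112e+00] shift [-1.  -5.6  7.4] turn [-0.002 -0.001 -0.006] F [-1.4 -5.7  4.6] w 13.3 q [-0.17  0.38  1.33 -0.    1.43 -1.71] t 30.15
```

```bash
python3 -m jog '[[0,-3,2,0,0,0],[0,-3,2,0,0,0],[0,0,0,0,0,0],[0,0,0,0,0,0],[0,0,0,0,0,0]]' && python3 d.py 563 -26.5 230.3 3.118
python3 - <<'E'
from h import *
# lid angle from the scene picture: lid front corners' edge search + crest check in scene
I={n:shot(n,2) for n in("top","scene")}; np.savez("im2.npz",**I); w=1.547
for n in I:
    g=I[n].mean(2)
    E=cv2.GaussianBlur(g,(0,0),1); E=np.hypot(cv2.Sobel(E,-1,1,0),cv2.Sobel(E,-1,0,1)); E=np.minimum(E,np.percentile(E,97))
    from scipy.ndimage import map_coordinates
    best=[]
    for th in np.arange(.55,1.05,.01):
        def L(s,t,y): return [100-s*np.cos(th)+t*np.sin(th),y,105+s*np.sin(th)+t*np.cos(th)]
        C=[L(200,26,-150),L(200,26,150),L(200,0,150),L(200,0,-150)]; lines=[(L(200,26,-150),L(200,26,150)),(L(30,26,-150),L(200,26,-150)),(L(30,26,150),L(200,26,150)),(L(200,0,-150),L(200,0,150)),(L(30,0,-150),L(200,0,-150))]
        P=np.vstack([np.linspace(a,b,80) for a,b in lines]); q=proj(pose(P,561.4,34,w),n)
        best.append((map_coordinates(E,[q[:,1],q[:,0]],order=1).mean(),round(th,2)))
    print(n,[(round(a,1),t) for a,t in sorted(best)[::-1][:5]])
E
```

```text
time: 30.65
tool_pos: [562.1, -25.3, 233.7]
tcp_rot: [-3.141, -0.001, 3.113]
contact_force: [-2.0, -5.0, 4.9]
grip_width: 13.5
finger_force: 30.0
pos [562.1 -25.3 233.7] rpy [-3.141e+00 -1.000e-03  3.113e+00] shift [-0.9 -1.1  3.4] turn [-0.001 -0.001 -0.005] F [-2.  -5.   4.9] w 13.5 q [-0.18  0.38  1.34 -0.    1.42 -1.72] t 30.65
top [(np.float64(58.9), np.float64(0.9)), (np.float64(58.8), np.float64(0.79)), (np.float64(58.5), np.float64(0.91)), (np.float64(58.3), np.float64(0.89)), (np.float64(58.3), np.float64(0.8))]
scene [(np.float64(115.5), np.float64(0.78)), (np.float64(114.2), np.float64(0.79)), (np.float64(109.1), np.float64(0.77)), (np.float64(101.6), np.float64(0.8)), (np.float64(101.3), np.float64(0.76))]
```

The lid angle reads 0.78–0.79 from the scene view and 0.785 from the bar's y. I hold a moment, confirm it is still, and hand in.

```bash
python3 -m jog '[[0,0,0,0,0,0],[0,0,0,0,0,0],[0,0,0,0,0,0],[0,0,0,0,0,0],[0,0,0,0,0,0]]' && python3 -c "
from plant import bot
print(bot.get_obs()['tool_pos'].round(1)); print(bot.close_job())"
```

```text
time: 31.35
tool_pos: [562.1, -25.3, 233.7]
tcp_rot: [-3.141, -0.001, 3.113]
contact_force: [-2.2, -4.9, 4.6]
grip_width: 12.8
finger_force: 30.0
[562.1 -25.3 233.7]
the job is handed in; nothing more can be done
None
```

The crest is set down flat and square in the rectangular pocket and released, and the gripper is holding the lid at about 45° (0.78–0.79 rad from the scene camera); I handed the job in at 31 s, but the hand-in returned no verdict.

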